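Used ink applicators into the soaking tin

TASK

Put the used ink applicators into their soaking tin: lift the loose cap off the tin and lay it, knob up, in the clay drip saucer, then tip the scoop over the open tin so that all four wooden applicators slide in, and stand the empty scoop back upright where you took it from. Finally put the cap back on the tin so that it sits flat on the rim all round. Leave the bottles, the cup and the roller where they are.

Things in the scene. Friction and masses are not known exactly. Their poses are not given: they have to be found in the camera images.
- tin: soaking tin: open plain steel can, 150 mm across outside, 150 mm tall, wall 3 mm, clear mouth 140 mm, floor 5 mm thick, 1.3 kg, loose on the table. Starts empty, with the cap on. Origin: centre of its underside, z up; the rim is 150 mm above it
- cap: the tin's loose steel cap, about 0.2 kg, no thread or latch: flange 156 mm across, 4 mm thick, resting on the rim; under it a plug 128 mm across, 10 mm deep, chamfered, about 6 mm play in the mouth; on top a round black knob 34 mm across, 20 to 42 mm above the origin, on a thin stem. Origin: axis, underside of the flange (150 mm above the tin's origin when seated); z up
- dish: drip saucer: round brick-red clay dish, 20 mm tall, 184 mm across; inside 176 mm across at the rim, about 152 mm at the floor, floor 4 mm thick; loose on the table, left or right of the tin. The cap lies in it on its plug, flange inside the rim, the cap's origin then 14 mm above the dish's. Origin: centre of its underside, z up
- scoop: aluminium hand scoop, 200 mm long (x), 92 mm wide (y), 0.28 kg, loose on the table across the tin from the dish: flat floor 3 mm thick, open at the front (-x) end, side walls 44 mm high (30 mm near the mouth), handle overhead. Holds the applicators: they stay on a level floor, slide out mouth-down at 30 to 40 degrees, 60 clears it. Origin: centre of its underside; x from mouth to back, z up
- scoop_grip (a point): where to grip the scoop's wooden handle, near the centre of mass: a straight bar along the scoop's x, 18 mm wide (y), 24 mm tall, reaching 58 mm ahead (-x) and 82 mm behind this point; legs join it at both ends. The point is at the bar's middle height, 100 mm straight above the scoop's origin. Axes as the scoop's
- scoop_lip (a point): middle of the front edge of the scoop's floor, underside, where the applicators slide out: 100 mm in front of (-x) and 100 mm below the grip point. Axes as the scoop's
- block1: one of four alike used ink applicators: light wooden block with a dark felt foot, 60 x 28 x 26 mm (x, y, z), 35 g, lying loose in the scoop. Origin: its centre
- block2: one of four alike used ink applicators: light wooden block with a dark felt foot, 60 x 28 x 26 mm (x, y, z), 35 g, lying loose in the scoop. Origin: its centre
- block3: one of four alike used ink applicators: light wooden block with a dark felt foot, 60 x 28 x 26 mm (x, y, z), 35 g, lying loose in the scoop. Origin: its centre
- block4: one of four alike used ink applicators: light wooden block with a dark felt foot, 60 x 28 x 26 mm (x, y, z), 35 g, lying loose in the scoop. Origin: its centre
- ink_bottle_a: bystander, to be left alone: small dark ink bottle, 32 mm across and 78 mm tall, standing loose on the table. Origin: its underside
- ink_bottle_b: bystander, to be left alone: small dark ink bottle, 32 mm across and 78 mm tall, standing loose on the table. Origin: its underside
- water_bottle: bystander, to be left alone: clear drinking-water bottle, 64 mm across and 200 mm tall, standing loose on the table. Origin: its underside
- squeeze_bottle: bystander, to be left alone: white squeeze bottle with a long pointed nozzle, 50 mm across and 175 mm tall, standing loose on the table. Origin: its underside
- roller: bystander, to be left alone: hand roller lying down, black rubber roll 80 mm wide, about 165 mm long, 36 mm tall. Origin: on the table under the middle of the roll
- mixing_cup: bystander, to be left alone: clear open mixing cup, 68 mm across and 40 mm tall, standing loose on the table. Origin: its underside

How it is judged:
By the outcome, as a careful person would: the job done as asked, in the order asked, and still so for the second after the job is handed in, with the robot touching nothing.
It also fails if it takes over 72 s, if anything falls off the work surface, if the arm or the gripper's body presses on something with over 40 N, if the wrist force passes 120 N, or if a joint passes its speed limit or range.

ROBOT

A 6-joint arm with a two-finger parallel gripper is mounted at the origin on the work surface. World frame = base frame: x ahead of the robot, y to its left, z up, the work surface at z = 0. Lengths are in m, angles in rad, forces in N, time in s.
With the tool pointing down it reaches from about 0.3 to 1 m from the base axis. Payload 5.1 kg.
Tool frame: the origin (TCP) lies at the very end of the fingers, on their centre line; the grasp point (between the pads) lies 19 mm behind it (arm.hold_point_z is the distance from the TCP to the grasp point, in m); z points along the fingers, y is the line along which they close (so a half turn about z gives the same grasp; the last joint's range is limited). The gripper opens to 95 mm and grips with 3 to 60 N. Pads are 20 mm wide; open, the fingers measure 119 mm over their backs; the gripper's body (75 mm by 180 mm) begins 59 mm behind the grasp point.
Start: joints at [1.078, 0.124, 1.65, -0, 1.367, -0.083], TCP at [0.259, 0.596, 0.215] pointing down, gripper open.
Joint ranges: [-2.61, 2.61], [-1.02, 2.33], [0.03, 2.71], [-1.35, 4.49], [0.32, 2.68], [-2.91, 2.91]. Speed limits (rad/s): [2.57, 2.57, 3.14, 3.14, 3.14, 3.14].

INTERFACE

Orientations are given as a rotation vector (axis times angle).
In Python, from station import arm gives the robot as it stands.
- The arm moves only by the tool step_arm, never from a script. Its argument "commands" is a list of rows, each a list of 7 numbers: the shift along the tool's x, y, z normalised to -1 to 1, where 1 is 750 mm, then the turn, a rotation vector about the tool's x, y, z normalised to -1 to 1, where 1 is pi rad, then the opening, from 0 (shut) to 1 (fully open). In form: [[x, y, z, ax, ay, az, grip], ...]. A call has 1 to 8 rows; each row is the pose to reach, as a shift and turn from the pose commanded when the call began, along the tool's axes at that moment, turning the shorter way round; what a row does not reach only later rows make up. A row lasts 1/8 s, in which the tool goes at most 62.5 mm and 10.7 degrees, less where a joint would pass 70% of its speed; a pose out of reach is approached as far as the arm can. A call with a number of a shift or a turn outside -1 to 1 is refused whole. A call with a gripper value outside its range is refused whole. The fingers move at their own pace and stop on an object; the grip force is fixed at half the most. Time passes only in rows, so rows that repeat a pose let the fingers close. It gives the time, the measured TCP pose, the force, the opening and the grip force at its end, in the units of the state.
- arm.get_obs(): the state, without advancing time (a new reading comes with each control period).
- arm.get_image(name): name is "scene" or "side" or "wrist"; returns (picture, depth): 400x640x3 uint8, red, green, blue; 400x640 float32, m along the optical axis (not along the pixel's ray), 0 where there is no reading.
- arm.camera_model(name): a dict with "fovy" (degrees; the focal length in pixels is half the picture's height over the tangent of half this angle, whatever the lens; pixels are square), "cx", "cy" (the principal point, pixels), "distortion" ([k1, k2, p1, p2, k3] as OpenCV has them; the pictures are not rectified), "rvec" (rotation vector, rad) and "tvec" (3), from world to camera coordinates, as OpenCV has them; the wrist camera has in their place "tool_from_camera" (4x4, takes a point from camera to tool coordinates, whose origin is the TCP and whose axes are the flange's). Camera axes: x right, y down, z forward; pixel columns grow to the right and rows downward; lengths in m; the calibration is good to about 2 mm. A picture is of the moment at which its call begins: read the wrist's pose just before it. camera_model takes no time and is no camera call.
- arm.job_done(): hands the job in; it is judged then, once.
The state is a dict: "clock": time; "joint_pos": joint angles; "qvel": joint speeds; "tau": joint torques, N m; "tcp_pos": TCP position; "orientation": TCP orientation; "wrist_force": force on the tool from outside, world axes, zero at the start; "wrist_torque": the same for the moment, N m; "gripper_width": opening from 0.0 (shut) to 1.0 (fully open); "grasp_force": force on a finger pad.
Only numpy, scipy, OpenCV 4.12 (cv2) and the standard library are available. Lean on these libraries where they do the work, as an engineer would, in place of code of your own. Each camera call takes 0.05 s, during which the arm holds its last target. There are 200 camera calls.

## Working session

There is one attempt and no reset: what is moved stays moved. The work goes in short steps, Python scripts to look and compute and a tool call to move; the robot and the scene stay as the last step left them, time stands still between calls to the robot, and variables do not carry over. Pictures are saved under pics/ and viewed, at most 10 in all, crops included, and the job is handed in when it is done.

Besides the shell and the picture viewer there is one more tool, called by a JSON object that holds its "method" and its "body". step_arm: Moves the arm, as the interface text tells. Its arguments: {"type":"object","properties":{"commands":{"type":"array"}},"required":["commands"]}

```bash
mkdir -p pics; ls
python3 - <<'E'
from station import arm
import cv2,numpy as np
print(arm.get_obs(), arm.hold_point_z)
for n in ["scene","side","wrist"]:
    im,d=arm.get_image(n); cv2.imwrite(f"pics/{n}0.png",im[:,:,::-1]); np.save(f"pics/{n}0.npy",d)
    print(n,arm.camera_model(n),(d>0).mean())
E
```

```text
pics
{'clock': 0.0, 'joint_pos': array([ 1.07842998e+00,  1.24485633e-01,  1.65165303e+00, -6.22954673e-06,
        1.36748139e+00, -8.26209177e-02]), 'qvel': array([ 1.07337108e-03,  6.88258867e-04,  7.97587488e-04, -1.00727056e-05,
       -8.02838028e-04,  5.86082317e-04]), 'tau': array([ 3.43802722e-04, -4.17601132e+01, -3.59929633e+01,  7.75867025e-02,
        4.93058190e-02, -2.04876646e-04]), 'tcp_pos': array([0.25868598, 0.5956192 , 0.21341204]), 'orientation': array([-6.39015582e-01, -3.07533400e+00,  3.05608937e-03]), 'wrist_force': array([ 0.01576194,  0.25878944, -0.50021429]), 'wrist_torque': array([ 0.0068212 , -0.03841254, -0.0640022 ]), 'grasp_force': 0.0, 'gripper_width': 1.0058611745006265} 0.0188
scene {'fovy': 50.45329885289601, 'cx': 321.7007776383705, 'cy': 199.92203400342007, 'distortion': array([-0.11109557,  0.        ,  0.        ,  0.        ,  0.        ]), 'rvec': array([ 1.1042882 ,  2.45761423, -0.92237243]), 'tvec': array([ 0.34128965, -0.23932735,  1.61808229])} 0.99564453125
side {'fovy': 55.51674957569072, 'cx': 321.59240703118786, 'cy': 198.72239529730243, 'distortion': array([-0.02219489,  0.        ,  0.        ,  0.        ,  0.        ]), 'rvec': array([ 2.21994993, -0.89928009,  0.34193217]), 'tvec': array([-0.37159189,  0.34099625,  0.69053841])} 0.9960703125
wrist {'fovy': 63.07353231402457, 'cx': 318.54326643022085, 'cy': 199.76653456284401, 'distortion': array([0.0161355, 0.       , 0.       , 0.       , 0.       ]), 'tool_from_camera': array([[-2.30336177e-04, -9.58850602e-01, -2.83911025e-01,
         8.08136419e-02],
       [ 9.99999745e-01, -2.90587074e-05, -7.13157087e-04,
        -2.25376000e-04],
       [ 6.75561015e-04, -2.83911117e-01,  9.58850364e-01,
        -1.69022983e-01],
       [ 0.00000000e+00,  0.00000000e+00,  0.00000000e+00,
         1.00000000e+00]])} 0.9958828125
```

View pics/scene0.png

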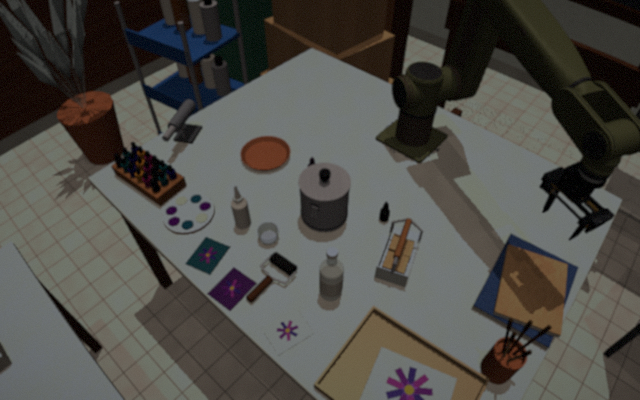

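View pics/side0.png

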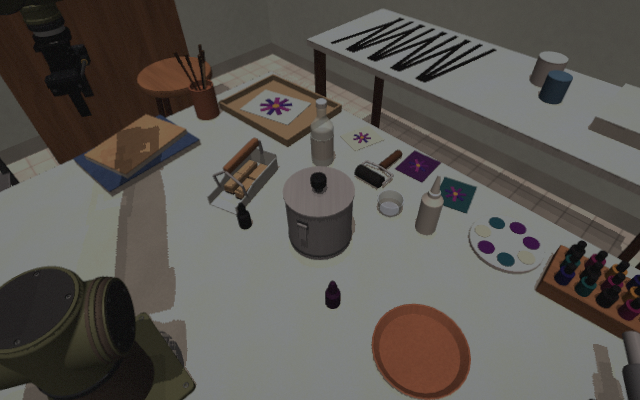

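The scene view shows the capped tin at (325,195), with its knob at (325,175). The red saucer is at (266,154) and the scoop at (400,250), with its handle running (405,222)–(394,262). An ink bottle at (384,212) stands between tin and scoop, another at (312,163) is behind the tin, and the water bottle is at (331,275). In the side view the knob is at (318,182), the saucer at (421,349) and the handle at (241,155).

```bash
cat > h.py <<'E'
import cv2,numpy as np
from scipy.spatial.transform import Rotation as R
from station import arm
def cam(n,obs=None):
    m=arm.camera_model(n); f=200/np.tan(np.radians(m["fovy"]/2))
    K=np.array([[f,0,m["cx"]],[0,f,m["cy"]],[0,0,1]])
    if n=="wrist":
        T=np.eye(4);T[:3,:3]=R.from_rotvec(obs["orientation"]).as_matrix();T[:3,3]=obs["tcp_pos"];T=T@m["tool_from_camera"]
        return K,m["distortion"],T[:3,:3],T[:3,3]
    Rm=R.from_rotvec(m["rvec"]).as_matrix()
    return K,m["distortion"],Rm.T,-Rm.T@m["tvec"]
def norm(c,px): return cv2.undistortPoints(np.asarray(px,float).reshape(-1,1,2),c[0],c[1]).reshape(-1,2)
def rays(c,px):
    q=norm(c,px); return c[3],np.c_[q,np.ones(len(q))]@c[2].T
def plane(c,px,z):
    o,d=rays(c,px); return o+d*((z-o[2])/d[:,2])[:,None]
def cross(c1,p1,c2,p2):
    o1,d1=rays(c1,[p1]);o2,d2=rays(c2,[p2]);d1=d1[0];d2=d2[0]
    s=np.linalg.lstsq(np.c_[d1,-d2],o2-o1,rcond=None)[0]
    a=o1+s[0]*d1;b=o2+s[1]*d2; return (a+b)/2,np.linalg.norm(a-b)
def cloud(c,d):
    v,u=np.mgrid[:400,:640]; o,r=rays(c,np.c_[u.ravel(),v.ravel()]); return (o+r*d.ravel()[:,None]).reshape(400,640,3)
def circ(P):
    s=np.linalg.lstsq(np.c_[2*P[:,:2],np.ones(len(P))],(P[:,:2]**2).sum(1),rcond=None)[0]
    return s[:2],np.sqrt(s[2]+s[0]**2+s[1]**2)
def big(m,k=1):
    cs=cv2.findContours(m.astype(np.uint8),cv2.RETR_EXTERNAL,cv2.CHAIN_APPROX_NONE)[0]
    return sorted(cs,key=cv2.contourArea)[-k:][::-1]
E
cat > m1.py <<'E'
from h import *
C={n:cam(n) for n in("scene","side")}
roi={"scene":dict(dish=(235,130,300,180),cap=(290,160,360,235),han=(385,212,420,275)),
     "side":dict(dish=(360,295,480,400),cap=(280,165,360,255),han=(210,130,285,215))}
for n in C:
    im=cv2.imread(f"pics/{n}0.png"); hsv=cv2.cvtColor(im,cv2.COLOR_BGR2HSV); X=cloud(C[n],np.load(f"pics/{n}0.npy"))
    def sub(k):
        m=np.zeros((400,640),bool);a,b,c,d=roi[n][k];m[b:d,a:c]=1;return m
    red=(hsv[...,1]>120)&((hsv[...,0]<14)|(hsv[...,0]>172))
    c=big(red&sub("dish"))[0][:,0]; h=cv2.convexHull(c)[:,0]
    print(n,"dish outline z=.02",circ(plane(C[n],h,.02)), "depth z med in",np.median(X[...,2][red&sub("dish")]))
    z=X[...,2]
    top=sub("cap")&(z>.15)&(z<.16); P=X[top]; print(" flange top",np.median(P[:,2]),cv2.minEnclosingCircle(P[:,:2].astype(np.float32)),P[:,2].std())
    kn=sub("cap")&(z>.172); P=X[kn]; v,u=np.where(kn); print(" knob zmax",P[:,2].max(),cv2.minEnclosingCircle(P[:,:2].astype(np.float32)),"px",u.mean(),v.mean())
    ha=sub("han")&(z>.095)&(z<.125)&(hsv[...,1]>70); P=X[ha]; r=cv2.minAreaRect(P[:,:2].astype(np.float32)); print(" handle z",np.percentile(P[:,2],[5,50,95]),r,len(P))
    v,u=np.where(ha); print("  px rect",cv2.minAreaRect(np.c_[u,v].astype(np.float32)))
    sc=(z>.03)&(X[...,0]>.2)&(X[...,0]<.95)&(abs(X[...,1])<.6)
    nb,l,st,ce=cv2.connectedComponentsWithStats(sc.astype(np.uint8))
    for i in range(1,nb):
        if st[i,4]>40: P=X[l==i]; print("  obj",ce[i].round(),st[i,4],P.min(0).round(3),P.max(0).round(3))
E
python3 m1.py
```

```text
scene dish outline z=.02 (array([ 0.44397832, -0.33646909]), np.float64(0.08742242703423804)) depth z med in 0.004013357663925854
 flange top 0.15446355897793257 ((0.5043814778327942, -0.0012003828305751085), 0.07965503633022308) 0.0017733038314485317
 knob zmax 1.0573632312849468 ((0.8289477229118347, 0.27912819385528564), 0.44123637676239014) px 324.68027210884355 177.61904761904762
 handle z [0.10464049 0.11124844 0.11438906] ((0.49060478806495667, 0.27797457575798035), (0.1342991292476654, 0.018176820129156113), 19.702178955078125) 252
  px rect ((402.493896484375, 238.3507843017578), (6.933752059936523, 41.4915771484375), 19.440034866333008)
  obj [575. 129.] 6089 [0.2   0.377 0.212] [0.327 0.6   0.596]
  obj [168. 136.] 77 [ 0.636 -0.599  0.081] [ 0.686 -0.582  0.111]
  obj [153. 176.] 1619 [ 0.727 -0.599  0.03 ] [ 0.864 -0.422  0.101]
  obj [324. 193.] 2830 [ 0.391 -0.163  0.03 ] [0.588 0.078 0.197]
  obj [240. 207.] 438 [ 0.683 -0.184  0.03 ] [ 0.729 -0.138  0.178]
  obj [385. 209.] 110 [0.376 0.142 0.03 ] [0.409 0.171 0.082]
  obj [398. 249.] 821 [0.405 0.208 0.03 ] [0.588 0
[... 974 characters left out ...]
095 [0.671 0.164 0.03 ] [0.855 0.336 0.203]
  obj [142. 153.] 1158 [0.222 0.506 0.03 ] [0.479 0.6   0.043]
  obj [246. 163.] 1029 [0.404 0.205 0.03 ] [0.587 0.338 0.115]
  obj [369. 172.] 189 [0.72  0.003 0.03 ] [0.749 0.083 0.038]
  obj [319. 208.] 5080 [ 0.425 -0.08   0.03 ] [0.584 0.076 0.194]
  obj [431. 205.] 842 [ 0.68  -0.193  0.03 ] [ 0.724 -0.146  0.175]
  obj [391. 199.] 201 [ 0.657 -0.1    0.03 ] [ 0.724 -0.034  0.043]
  obj [242. 212.] 188 [0.378 0.137 0.03 ] [0.422 0.203 0.08 ]
  obj [595. 284.] 5020 [ 0.726 -0.6    0.03 ] [ 0.859 -0.426  0.101]
  obj [332. 292.] 234 [ 0.383 -0.169  0.03 ] [ 0.414 -0.139  0.079]
  obj [629. 340.] 237 [ 0.643 -0.6    0.089] [ 0.684 -0.583  0.109]
```

```bash
cat > go.py <<'E'
import sys,json
from h import *
# args: x y z psi(deg, tool-y heading-90) tilt(deg) [per-row dump: nrows]
x,y,z,psi,th=map(float,sys.argv[1:6])
o=arm.get_obs(); R1=R.from_rotvec(o["orientation"])
open("log.txt","a").write(json.dumps([list(map(float,o[k])) for k in("joint_pos","tcp_pos","orientation")])+"\n")
T=R.from_euler("z",psi,degrees=True)*R.from_euler("y",-th,degrees=True)*R.from_matrix(np.diag([-1.,1,-1]))
d=R1.inv().apply(np.array([x,y,z])-o["tcp_pos"]); r=(R1.inv()*T).as_rotvec()
print("row",(d/.75).round(4).tolist(),(r/np.pi).round(4).tolist(),"dist",np.linalg.norm(d).round(3),"deg",np.degrees(np.linalg.norm(r)).round(1))
print("t",round(o["clock"],2),"tcp",o["tcp_pos"].round(4),"F",o["wrist_force"].round(1),"w",round(o["gripper_width"],3),"gf",o["grasp_force"],"q",o["joint_pos"].round(2))
E
python3 go.py 0.505 -0.002 0.28 -23.5 0
python3 - <<'E'
from h import *
pts={}
for n in("scene","side"):
    c=cam(n);X=cloud(c,np.load(f"pics/{n}0.npy"));m=(np.hypot(X[...,0]-.505,X[...,1])<.03)&(X[...,2]>.168)&(X[...,2]<.2)
    P=X[m];print(n,len(P),P.min(0),P.max(0))
    v,u=np.where(m); pts[n]=(c,[(u.min()+u.max())/2,(v.min()+v.max())/2])
print(cross(*pts["scene"],*pts["side"]))
E
```

```text
row [-0.6186, -0.6003, -0.0875] [-0.0005, -0.0, 0.0001] dist 0.65 deg 0.1
t 0.15 tcp [0.2588 0.5957 0.2137] F [-0.1 -0.3 -0. ] w 1.003 gf 0.0 q [ 1.08  0.12  1.65 -0.    1.37 -0.08]
scene 119 [ 0.4900462  -0.01580992  0.17307194] [0.52292305 0.01834065 0.19725109]
side 236 [ 0.48757508 -0.01961308  0.17073132] [0.52125183 0.01227098 0.19416391]
(array([ 0.50513563, -0.00182939,  0.18177155]), np.float64(0.0017150001712517697))
```

The knob comes out at (0.505, -0.002, 0.182) from two views, with 1.7 mm between the rays, which agrees with the text. I'm moving above it.

{"method": "step_arm", "body": {"commands": [[-0.6186, -0.6003, -0.0875, 0, 0, 0, 1], [-0.6186, -0.6003, -0.0875, 0, 0, 0, 1], [-0.6186, -0.6003, -0.0875, 0, 0, 0, 1], [-0.6186, -0.6003, -0.0875, 0, 0, 0, 1], [-0.6186, -0.6003, -0.0875, 0, 0, 0, 1], [-0.6186, -0.6003, -0.0875, 0, 0, 0, 1], [-0.6186, -0.6003, -0.0875, 0, 0, 0, 1], [-0.6186, -0.6003, -0.0875, 0, 0, 0, 1]]}}

```text
clock: 1.15
tcp_pos: [0.4486, 0.1343, 0.2653]
orientation: [0.639, 3.076, 0.0]
wrist_force: [0.6, 0.2, 0.6]
gripper_width: 0.997
grasp_force: 0.0
```

```bash
python3 go.py 0.505 -0.002 0.28 -23.5 0
```

```text
row [-0.1413, -0.1367, -0.0196] [0.0001, 0.0001, 0.0001] dist 0.148 deg 0.0
t 1.15 tcp [0.4486 0.1343 0.2653] F [0.6 0.2 0.6] w 0.997 gf 0.0 q [ 0.18 -0.32  1.98  0.    1.48 -0.99]
```

{"method": "step_arm", "body": {"commands": [[-0.1413, -0.1367, -0.0196, 0, 0, 0, 1], [-0.1413, -0.1367, -0.0196, 0, 0, 0, 1], [-0.1413, -0.1367, -0.0196, 0, 0, 0, 1], [-0.1413, -0.1367, -0.0196, 0, 0, 0, 1], [-0.1413, -0.1367, -0.0196, 0, 0, 0, 1]]}}

```text
clock: 1.78
tcp_pos: [0.5043, 0.0005, 0.2794]
orientation: [-0.638, -3.075, -0.0]
wrist_force: [-0.1, -0.2, -1.1]
gripper_width: 0.998
grasp_force: 0.0
```

```bash
python3 - <<'E'
from h import *
o=arm.get_obs(); im,d=arm.get_image("wrist"); cv2.imwrite("pics/w1.png",im[:,:,::-1]);c=cam("wrist",o);X=cloud(c,d)
m=(np.hypot(X[...,0]-.505,X[...,1])<.03)&(X[...,2]>.172)&(X[...,2]<.2);P=X[m];print(len(P),P.min(0),P.max(0),cv2.minEnclosingCircle(P[:,:2].astype(np.float32)))
m=(np.hypot(X[...,0]-.505,X[...,1])<.1)&(X[...,2]>.148)&(X[...,2]<.16);P=X[m];print(np.median(P[:,2]),cv2.minEnclosingCircle(P[:,:2].astype(np.float32)))
E
python3 go.py 0.505 -0.002 0.164 -23.5 0
```

```text
1340 [ 0.48896926 -0.01818867  0.17222221] [0.52220129 0.01536176 0.19274501] ((0.5056326389312744, -0.001388695789501071), 0.016950299963355064)
0.15280496095919371 ((0.5061203837394714, -0.0016703119035810232), 0.07815150171518326)
row [-0.0024, -0.0031, 0.154] [0.0, -0.0002, 0.0005] dist 0.116 deg 0.1
t 1.82 tcp [0.5043 0.0008 0.2795] F [0.1 0.1 0. ] w 1.0 gf 0.0 q [-0.11 -0.24  1.89  0.    1.49 -1.27]
```

View pics/w1.png

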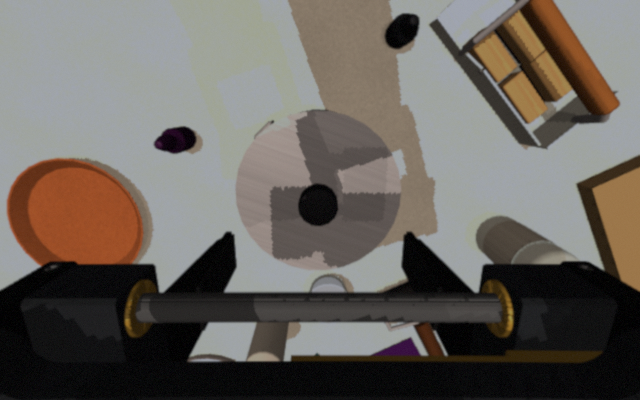

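The wrist view shows the knob at (318,204) and the cap round it. The saucer is at (77,215), and the scoop at (540,70) holds four blocks. The knob fix agrees to within 1 mm, so I'm descending and gripping. I'll measure the dish and handle from this view as well.

{"method": "step_arm", "body": {"commands": [[-0.0028, -0.0021, 0.08, 0, 0, 0, 1], [-0.0028, -0.0021, 0.13, 0, 0, 0, 1], [-0.0028, -0.0021, 0.154, 0, 0, 0, 1], [-0.0028, -0.0021, 0.154, 0, 0, 0, 0.3], [-0.0028, -0.0021, 0.154, 0, 0, 0, 0.1], [-0.0028, -0.0021, 0.154, 0, 0, 0, 0.1], [-0.0028, -0.0021, 0.154, 0, 0, 0, 0.1], [-0.0028, -0.0021, 0.154, 0, 0, 0, 0.1]]}}

```text
clock: 2.82
tcp_pos: [0.5063, -0.0024, 0.1649]
orientation: [0.639, 3.075, 0.0]
wrist_force: [0.2, 0.5, -1.0]
gripper_width: 0.529
grasp_force: 0.0
```

```bash
python3 go.py 0.5056 -0.0015 0.26 -23.5 0
python3 - <<'E'
from h import *
import h
im=cv2.imread("pics/w1.png");hsv=cv2.cvtColor(im,cv2.COLOR_BGR2HSV)
# pose at the picture
o=dict(orientation=np.array([-.638,-3.075,0]),tcp_pos=np.array([.5043,.0006,.2795]));c=cam("wrist",o)
red=(hsv[...,1]>120)&((hsv[...,0]<14)|(hsv[...,0]>172));s=red.copy();s[:,200:]=0;s[262:]=0
ct=cv2.convexHull(big(s)[0])[:,0]; ct=ct[(ct[:,1]<255)]
print("dish",circ(plane(c,ct,.02)))
s=(hsv[...,1]>140)&(hsv[...,0]<13);s[:,:510]=0;s[140:]=0
k=big(s)[0][:,0];r=cv2.minAreaRect(plane(c,k,.112)[:,:2].astype(np.float32));print("handle",r,k.min(0),k.max(0))
for n in("scene","side"):
    cc=cam(n);X=cloud(cc,np.load(f"pics/{n}0.npy"));m=(np.hypot(X[...,0]-.443,X[...,1]+.34)<.12)&(X[...,2]>.014)&(X[...,2]<.03);P=X[m]
    print(n,np.percentile(P[:,2],[50,95]),cv2.minEnclosingCircle(P[:,:2].astype(np.float32)))
    m=(np.hypot(X[...,0]-.443,X[...,1]+.34)<.12)&(X[...,2]>.012);print(np.percentile(X[m],[1,99],axis=0).mean(0))
E
```

```text
row [0.0012, 0.0008, -0.1268] [0.0001, 0.0003, 0.0001] dist 0.095 deg 0.1
t 2.83 tcp [ 0.5063 -0.0024  0.1649] F [ 0.2  0.5 -1. ] w 0.529 gf 0.0 q [-0.11 -0.16  2.02  0.    1.29 -1.27]
dish (array([ 0.44278751, -0.34036241]), np.float64(0.09048079664021307))
handle ((0.48873788118362427, 0.2664656639099121), (0.13620375096797943, 0.02482961118221283), 20.453845977783203) [521   0] [618 114]
scene [0.01767208 0.02199989] ((0.4412454664707184, -0.3407369554042816), 0.09317094832658768)
[ 0.44144484 -0.3397821   0.01820885]
side [0.01812905 0.02093332] ((0.44299766421318054, -0.3429654538631439), 0.09202520549297333)
[ 0.44298052 -0.34322394  0.01700792]
```

{"method": "step_arm", "body": {"commands": [[0, 0, 0, 0, 0, 0, 0.1], [0, 0, 0, 0, 0, 0, 0.1], [0, 0, 0, 0, 0, 0, 0.1], [0, 0, 0, 0, 0, 0, 0.1], [0, 0, 0, 0, 0, 0, 0.1]]}}

```text
clock: 3.45
tcp_pos: [0.5061, -0.0022, 0.1644]
orientation: [0.639, 3.076, 0.0]
wrist_force: [0.4, 1.0, -0.2]
gripper_width: 0.351
grasp_force: 30.0
```

```bash
python3 go.py 0.5056 -0.0015 0.25 -23.5 0;python3 go.py 0.4425 -0.341 0.25 -23.5 0
```

```text
row [0.001, 0.0007, -0.1142] [0.0001, 0.0, 0.0001] dist 0.086 deg 0.0
t 3.45 tcp [ 0.5061 -0.0022  0.1644] F [ 0.4  1.  -0.2] w 0.351 gf 30.000077784061432 q [-0.11 -0.16  2.02  0.    1.29 -1.27]
row [-0.1022, -0.448, -0.1143] [0.0001, 0.0, 0.0001] dist 0.355 deg 0.0
t 3.45 tcp [ 0.5061 -0.0022  0.1644] F [ 0.4  1.  -0.2] w 0.351 gf 30.000077784061432 q [-0.11 -0.16  2.02  0.    1.29 -1.27]
```

The knob is gripped: 33 mm opening, 30 N. I'm lifting and carrying it over the saucer.

{"method": "step_arm", "body": {"commands": [[0, 0, -0.03, 0, 0, 0, 0.1], [0, 0, -0.08, 0, 0, 0, 0.1], [-0.01, -0.045, -0.114, 0, 0, 0, 0.1], [-0.025, -0.11, -0.114, 0, 0, 0, 0.1], [-0.041, -0.18, -0.114, 0, 0, 0, 0.1], [-0.057, -0.25, -0.114, 0, 0, 0, 0.1], [-0.073, -0.32, -0.114, 0, 0, 0, 0.1], [-0.089, -0.39, -0.114, 0, 0, 0, 0.1]]}}

```text
clock: 4.45
tcp_pos: [0.4496, -0.2988, 0.249]
orientation: [-0.639, -3.075, -0.0]
wrist_force: [-0.2, 0.4, -2.6]
gripper_width: 0.352
grasp_force: 30.0
```

{"method": "step_arm", "body": {"commands": [[-0.0092, -0.04, 0, 0, 0, 0, 0.1], [-0.0132, -0.058, 0, 0, 0, 0, 0.1], [-0.0132, -0.058, 0, 0, 0, 0, 0.1], [-0.0132, -0.058, 0, 0, 0, 0, 0.1]]}}

```text
clock: 4.95
tcp_pos: [0.4427, -0.3399, 0.2496]
orientation: [-0.637, -3.076, -0.001]
wrist_force: [0.4, 0.6, -2.3]
gripper_width: 0.354
grasp_force: 30.0
```

```bash
python3 go.py 0.4425 -0.341 0.031 -23.5 0
python3 - <<'E'
from h import *
for n in("side",):
    im,d=arm.get_image(n); cv2.imwrite(f"pics/{n}1.png",im[:,:,::-1])
    X=cloud(cam(n),d)
    m=(np.hypot(X[...,0]-.505,X[...,1])<.1)&(X[...,2]>.14)&(X[...,2]<.16);P=X[m];print("tin rim",len(P),cv2.minEnclosingCircle(P[:,:2].astype(np.float32)))
E
```

```text
row [-0.0004, -0.0016, 0.2915] [0.0002, -0.0002, 0.0005] dist 0.219 deg 0.1
t 4.95 tcp [ 0.4427 -0.3399  0.2496] F [ 0.4  0.6 -2.3] w 0.354 gf 29.999712109565735 q [-0.75 -0.1   1.82  0.    1.42 -1.91]
tin rim 624 ((0.50520259141922, -0.002109631896018982), 0.07609570026397705)
```

View pics/side1.png

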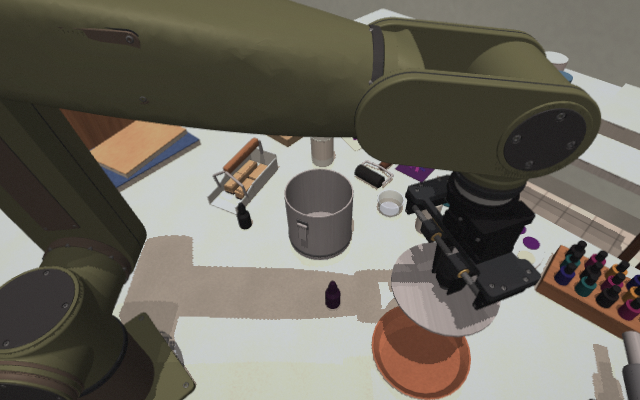

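The tin at (320,212) is open and unmoved, and the cap hangs over the saucer (421,349). I'm lowering it.

{"method": "step_arm", "body": {"commands": [[0, -0.0015, 0.07, 0, 0, 0, 0.1], [0, -0.0015, 0.14, 0, 0, 0, 0.1], [0, -0.0015, 0.21, 0, 0, 0, 0.1], [0, -0.0015, 0.26, 0, 0, 0, 0.1], [0, -0.0015, 0.28, 0, 0, 0, 0.1], [0, -0.0015, 0.29, 0, 0, 0, 0.1], [0, -0.0015, 0.2945, 0, 0, 0, 0.1], [0, -0.0015, 0.2945, 0, 0, 0, 0.1]]}}

```text
clock: 6.0
tcp_pos: [0.4429, -0.3428, 0.0304]
orientation: [0.639, 3.074, -0.002]
wrist_force: [-0.2, 0.1, -2.6]
gripper_width: 0.354
grasp_force: 30.0
```

{"method": "step_arm", "body": {"commands": [[0, 0, 0, 0, 0, 0, 0.75], [0, 0, 0, 0, 0, 0, 0.75], [0, 0, 0, 0, 0, 0, 0.75], [0, 0, 0, 0, 0, 0, 0.75], [0, 0, 0, 0, 0, 0, 0.75]]}}

```text
clock: 6.62
tcp_pos: [0.442, -0.3421, 0.029]
orientation: [0.639, 3.076, -0.0]
wrist_force: [-0.6, -0.8, 0.8]
gripper_width: 0.745
grasp_force: 0.0
```

```bash
python3 go.py 0.4425 -0.341 0.25 -23.5 0; python3 go.py 0.477 0.268 0.25 20 0
```

```text
row [0.0, 0.0016, -0.2946] [-0.0, 0.0, 0.0001] dist 0.221 deg 0.0
t 6.62 tcp [ 0.442  -0.3421  0.029 ] F [-0.6 -0.8  0.8] w 0.745 gf 0.0 q [-0.75  0.12  1.99  0.    1.03 -1.92]
row [0.2813, 0.7647, -0.2947] [-0.0, 0.0, -0.2416] dist 0.65 deg 43.5
t 6.62 tcp [ 0.442  -0.3421  0.029 ] F [-0.6 -0.8  0.8] w 0.745 gf 0.0 q [-0.75  0.12  1.99  0.    1.03 -1.92]
```

{"method": "step_arm", "body": {"commands": [[0, 0, -0.07, 0, 0, 0, 0.8], [0, 0, -0.15, 0, 0, 0, 1], [0, 0, -0.23, 0, 0, 0, 1], [0.028, 0.076, -0.2947, 0, 0, -0.04, 1], [0.056, 0.153, -0.2947, 0, 0, -0.08, 1], [0.084, 0.23, -0.2947, 0, 0, -0.12, 1], [0.112, 0.306, -0.2947, 0, 0, -0.16, 1], [0.14, 0.382, -0.2947, 0, 0, -0.2, 1]]}}

```text
clock: 7.62
tcp_pos: [0.4593, -0.0425, 0.2502]
orientation: [-0.348, 3.121, -0.0]
wrist_force: [-0.2, 0.8, -0.1]
gripper_width: 1.006
grasp_force: 0.0
```

```bash
python3 go.py 0.477 0.268 0.25 20 0;python3 - <<'E'
from h import *
for n in("side","scene"):
    im,d=arm.get_image(n); cv2.imwrite(f"pics/{n}2.png",im[:,:,::-1])
    X=cloud(cam(n),d)
    near=np.hypot(X[...,0]-.4425,X[...,1]+.341)<.08
    P=X[near&(X[...,2]>.01)&(X[...,2]<.027)];print(n,len(P))
    if len(P): print("plane fit z=",np.linalg.lstsq(np.c_[P[:,:2]-P[:,:2].mean(0),np.ones(len(P))],P[:,2],rcond=None)[0],P.mean(0))
    K=X[near&(X[...,2]>.035)&(X[...,2]<.07)]
    if len(K): print("knob",K.min(0),K.max(0))
E
```

```text
row [-0.1143, 0.3986, 0.0003] [-0.0001, 0.0003, -0.0404] dist 0.311 deg 7.3
t 7.62 tcp [ 0.4593 -0.0425  0.2502] F [-0.2  0.8 -0.1] w 1.006 gf 0.0 q [-0.21 -0.33  2.01  0.    1.46 -2.  ]
side 5042
plane fit z= [-0.00041868 -0.00644842  0.01764386] [ 0.43772186 -0.34681806  0.01764386]
knob [ 0.42587361 -0.3610871   0.03554606] [ 0.45905083 -0.32807912  0.05848472]
scene 894
plane fit z= [0.00177076 0.00051173 0.01668215] [ 0.44584642 -0.33654126  0.01668215]
knob [ 0.4284895  -0.35824273  0.03596641] [ 0.46238131 -0.32286996  0.05833666]
```

The cap is flat in the saucer, with its flange top at about 0.0175 against the expected 0.018. On to the scoop.

{"method": "step_arm", "body": {"commands": [[-0.022, 0.078, 0, 0, 0, -0.02, 1], [-0.045, 0.157, 0, 0, 0, -0.0404, 1], [-0.068, 0.236, 0, 0, 0, -0.0404, 1], [-0.09, 0.315, 0, 0, 0, -0.0404, 1], [-0.11, 0.38, 0, 0, 0, -0.0404, 1], [-0.1143, 0.3986, 0, 0, 0, -0.0404, 1], [-0.1143, 0.3986, 0, 0, 0, -0.0404, 1], [-0.1143, 0.3986, 0, 0, 0, -0.0404, 1]]}}

```text
clock: 8.72
tcp_pos: [0.4786, 0.2646, 0.2499]
orientation: [0.537, -3.095, 0.001]
wrist_force: [0.2, 0.4, -0.5]
gripper_width: 1.002
grasp_force: 0.0
```

```bash
python3 - <<'E'
from h import *
o=arm.get_obs();im,d=arm.get_image("wrist"); cv2.imwrite("pics/w2.png",im[:,:,::-1]);np.save("pics/w2.npy",d)
c=cam("wrist",o);X=cloud(c,d);hsv=cv2.cvtColor(im,cv2.COLOR_RGB2HSV)
near=np.hypot(X[...,0]-.48,X[...,1]-.27)<.15
m=near&(X[...,2]>.1)&(X[...,2]<.125)&(hsv[...,1]>70)
P=X[m];print("handle z",np.percentile(P[:,2],[5,50,95]),cv2.minAreaRect(P[:,:2].astype(np.float32)),len(P))
m=near&(X[...,2]>.01)&(X[...,2]<.125)
P=X[m].astype(np.float32);print("scoop all",cv2.minAreaRect(P[:,:2]))
m=near&(X[...,2]>.022)&(X[...,2]<.06)&(hsv[...,1]>70);print("blocks",X[m].min(0),X[m].max(0))
E
python3 go.py 0.477 0.268 0.081 20 0
```

```text
handle z [0.1065228  0.11024755 0.11174964] ((0.48984843492507935, 0.2752516269683838), (0.14343734085559845, 0.0177529975771904), 19.568689346313477) 2416
row [0.0005, 0.0051, 0.2254] [-0.0001, -0.0, -0.0018] dist 0.169 deg 0.3
t 8.78 tcp [0.4786 0.2646 0.2501] F [ 0.2 -0.1  0.7] w 1.001 gf 0.0 q [ 0.41 -0.12  1.84 -0.    1.43 -1.51]Traceback (most recent call last):
  File "<stdin>", line 8, in <module>
cv2.error: OpenCV(4.12.0) /io/opencv/modules/imgproc/src/convhull.cpp:143: error: (-215:Assertion failed) total >= 0 && (depth == CV_32F || depth == CV_32S) in function 'convexHull'
```

View pics/w2.png

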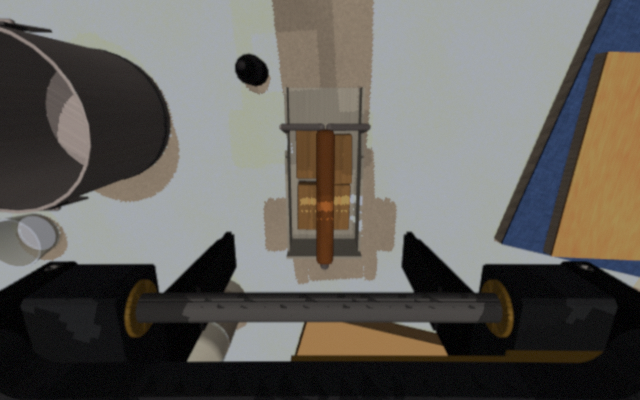

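The wrist view shows the handle at (325,195), the mouth at the top (325,90) and four blocks in two rows. The handle centre is (0.490, 0.275), yaw 19.6° and top 0.112, so the grip point is (0.4785, 0.271). I'm descending and gripping.

{"method": "step_arm", "body": {"commands": [[-0.0028, 0.0083, 0.07, 0, 0, 0, 0.8], [-0.0028, 0.0083, 0.14, 0, 0, 0, 0.7], [-0.0028, 0.0083, 0.19, 0, 0, 0, 0.6], [-0.0028, 0.0083, 0.2255, 0, 0, 0, 0.5], [-0.0028, 0.0083, 0.2255, 0, 0, 0, 0.4], [-0.0028, 0.0083, 0.2255, 0, 0, 0, 0.05], [-0.0028, 0.0083, 0.2255, 0, 0, 0, 0.05], [-0.0028, 0.0083, 0.2255, 0, 0, 0, 0.05]]}}

```text
clock: 9.78
tcp_pos: [0.4791, 0.2729, 0.0824]
orientation: [-0.54, 3.092, 0.001]
wrist_force: [1.2, -4.1, 2.6]
gripper_width: 0.218
grasp_force: 2.0
```

{"method": "step_arm", "body": {"commands": [[0, 0, 0, 0, 0, 0, 0.05], [0, 0, 0, 0, 0, 0, 0.05], [0, 0, 0, 0, 0, 0, 0.05]]}}

```text
clock: 10.15
tcp_pos: [0.479, 0.2726, 0.082]
orientation: [-0.54, 3.093, -0.001]
wrist_force: [0.7, -3.8, 5.7]
gripper_width: 0.189
grasp_force: 30.0
```

```bash
python3 go.py 0.4785 0.2712 0.16 19.6 0
python3 - <<'E'
import json,numpy as np
from scipy.optimize import least_squares
A=[json.loads(l) for l in open("log.txt")]
for q,p,o in A[::2]: print(np.round(q,3),np.round(p,3), round(np.hypot(p[0],p[1]),3))
E
```

```text
row [0.0011, -0.0016, -0.1041] [-0.0002, 0.0005, 0.0011] dist 0.078 deg 0.2
t 10.15 tcp [0.479  0.2726 0.082 ] F [ 0.7 -3.8  5.7] w 0.189 gf 29.999861419200897 q [ 0.42  0.03  1.99 -0.    1.13 -1.5 ]
[ 1.078  0.124  1.651 -0.     1.367 -0.083] [0.259 0.596 0.214] 0.649
[-0.105 -0.237  1.888  0.     1.491 -1.267] [0.504 0.001 0.279] 0.504
[-0.111 -0.163  2.018  0.     1.286 -1.272] [ 0.506 -0.002  0.164] 0.506
[-0.751 -0.099  1.816  0.     1.425 -1.913] [ 0.443 -0.34   0.25 ] 0.558
[-0.755  0.116  1.995  0.     1.031 -1.916] [ 0.442 -0.342  0.029] 0.559
[ 0.407 -0.125  1.84  -0.     1.427 -1.507] [0.479 0.265 0.25 ] 0.547
```

```bash
cat > kin.py <<'E'
from h import *
import json
A=[json.loads(l) for l in open("log.txt")]
q=np.array([a[0] for a in A]);p=np.array([a[1] for a in A])
lat=.0
from scipy.optimize import least_squares
def res(v):
    a,L1,e1,L2,e2,hz,lat=v
    rho=a+L1*np.sin(q[:,1]+e1)+L2*np.sin(q[:,1]+q[:,2]+e2); z=hz+L1*np.cos(q[:,1]+e1)+L2*np.cos(q[:,1]+q[:,2]+e2)
    x=rho*np.cos(q[:,0])-lat*np.sin(q[:,0]);y=rho*np.sin(q[:,0])+lat*np.cos(q[:,0])
    return np.r_[x-p[:,0],y-p[:,1],z-p[:,2],1e-3*np.array([a,e1,e2])]
s=least_squares(res,[0,.5,0,.5,0,.1,.05]);a,L1,e1,L2,e2,hz,lat=s.x;print("a L1 e1 L2 e2 h-L3 lat",s.x.round(4),"rms",np.sqrt((s.fun**2).mean()))
c=cam("side");o,d=rays(c,[[545,140]]);d=d[0]
t=np.array([.4427,-.3399,.2496]);u=np.array([0,0,1.]);w=np.linalg.lstsq(np.c_[d,-u],t-o,rcond=None)[0];print("L3 about",w[1])
for L3 in(.25,.3,.35):
  h=hz+L3
  for th in(40,50,60):
    k=np.radians(th);lip=np.array([.505+.03,.163]);g=lip+np.array([.1*np.cos(k)-.1*np.sin(k),.1*np.sin(k)+.1*np.cos(k)])
    t=g+.019*np.array([np.sin(k),-np.cos(k)]);wr=t-L3*np.array([np.sin(k),-np.cos(k)])-[a,h]
    D=np.hypot(*wr);cc=(D*D-L1*L1-L2*L2)/(2*L1*L2)
    if abs(cc)>1: print(L3,th,"unreachable",D);continue
    be=np.arccos(cc);al=np.arctan2(wr[0],wr[1])-np.arctan2(L2*np.sin(be),L1+L2*np.cos(be))
    q2=al-e1;q3=al+be-e2-q2;print(L3,th,"q2",q2.round(2),"q3",q3.round(2),"q5",(np.pi-k-q2-q3).round(2),"tcp",t.round(3))
E
python3 kin.py
```

```text
a L1 e1 L2 e2 h-L3 lat [ 1.000e-04  4.507e-01 -4.000e-04  6.140e-01  6.650e-02 -6.890e-02
  5.360e-02] rms 9.28219695835237e-05
L3 about 0.2642854538054952
0.25 40 q2 -0.48 q3 2.15 q5 0.77 tcp [0.56  0.289]
0.25 50 q2 -0.62 q3 2.28 q5 0.61 tcp [0.537 0.292]
0.25 60 q2 -0.75 q3 2.41 q5 0.44 tcp [0.515 0.29 ]
0.3 40 q2 -0.56 q3 2.22 q5 0.79 tcp [0.56  0.289]
0.3 50 q2 -0.73 q3 2.37 q5 0.63 tcp [0.537 0.292]
0.3 60 q2 -0.91 q3 2.52 q5 0.48 tcp [0.515 0.29 ]
0.35 40 q2 -0.65 q3 2.29 q5 0.81 tcp [0.56  0.289]
0.35 50 q2 -0.86 q3 2.46 q5 0.67 tcp [0.537 0.292]
0.35 60 q2 -1.1 q3 2.64 q5 0.56 tcp [0.515 0.29 ]
```

Sixty degrees is reachable (q2 -0.8, q5 0.44). Next I'm lifting the scoop straight up and moving it sideways with x roughly fixed, to stay clear of the water bottle.

{"method": "step_arm", "body": {"commands": [[0, 0, -0.02, 0, 0, 0, 0.05], [0, 0, -0.06, 0, 0, 0, 0.05], [0, 0, -0.12, 0, 0, 0, 0.05], [0, 0, -0.18, 0, 0, 0, 0.05], [0, 0, -0.22, 0, 0, 0, 0.05], [0, 0, -0.24, 0, 0, 0, 0.05], [0, 0, -0.24, 0, 0, 0, 0.05]]}}

```text
clock: 11.02
tcp_pos: [0.4782, 0.2729, 0.2611]
orientation: [-0.54, 3.094, 0.001]
wrist_force: [0.6, 0.3, -4.5]
gripper_width: 0.189
grasp_force: 30.0
```

```bash
python3 go.py 0.49 -0.01 0.262 -6 0
cat > pour.py <<'E'
import sys,numpy as np,subprocess
s,lz,psi,th=map(float,sys.argv[1:5]);k=np.radians(th);T=np.array([.5055,-.002]);
gx=s+.1*np.cos(k)-.1*np.sin(k);gz=lz+.1*np.sin(k)+.1*np.cos(k);tx=gx+.018*np.sin(k);tz=gz-.018*np.cos(k)
c=np.radians(psi);x,y=T+tx*np.array([np.cos(c),np.sin(c)]);print("target",round(x,4),round(y,4),round(tz,4))
subprocess.run(["python3","go.py",*map(str,(x,y,tz,psi,th))])
E
python3 - <<'E'
from h import *
for n in("side",):
    im,d=arm.get_image(n);cv2.imwrite("pics/side3.png",im[:,:,::-1])
E
```

```text
row [0.113, -0.3602, -0.0014] [0.0002, 0.0001, 0.1434] dist 0.283 deg 25.8
t 11.03 tcp [0.4782 0.2729 0.2611] F [ 0.6  0.3 -4.5] w 0.189 gf 29.99879390001297 q [ 0.42 -0.12  1.82  0.    1.44 -1.5 ]
```

View pics/side3.png

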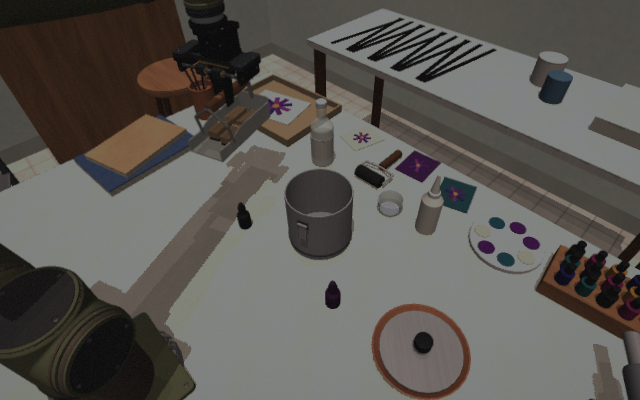

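The scoop is lifted level at (235,115) with the blocks in it, and the cap lies flat in the saucer with its knob at (424,342). I'm moving on.

{"method": "step_arm", "body": {"commands": [[0.012, -0.04, 0, 0, 0, 0.018, 0.05], [0.03, -0.1, 0, 0, 0, 0.04, 0.05], [0.05, -0.165, 0, 0, 0, 0.065, 0.05], [0.072, -0.23, 0, 0, 0, 0.09, 0.05], [0.092, -0.295, 0, 0, 0, 0.115, 0.05], [0.106, -0.34, 0, 0, 0, 0.135, 0.05], [0.113, -0.36, 0, 0, 0, 0.1434, 0.05], [0.113, -0.36, 0, 0, 0, 0.1434, 0.05]]}}

```text
clock: 12.08
tcp_pos: [0.4893, -0.0103, 0.2593]
orientation: [-0.167, -3.134, -0.001]
wrist_force: [0.8, 0.5, -3.8]
gripper_width: 0.188
grasp_force: 30.0
```

```bash
for t in 0 ; do python3 pour.py 0.035 0.172 -6 $t; done
```

```text
row [-0.2003, 0.0135, 0.0066] [0.0002, -0.0009, -0.0005] dist 0.151 deg 0.2
t 12.07 tcp [ 0.4893 -0.0103  0.2593] F [ 0.8  0.5 -3.8] w 0.188 gf 29.99794363975525 q [-0.13 -0.26  1.94  0.    1.47 -1.6 ]
target 0.6398 -0.0161 0.254
```

{"method": "step_arm", "body": {"commands": [[-0.04, 0.0027, 0.0015, 0, 0, 0, 0.05], [-0.1, 0.0067, 0.003, 0, 0, 0, 0.05], [-0.16, 0.011, 0.005, 0, 0, 0, 0.05], [-0.19, 0.013, 0.0066, 0, 0, 0, 0.05], [-0.2, 0.0135, 0.0066, 0, 0, 0, 0.05], [-0.2, 0.0135, 0.0066, 0, 0, 0, 0.05]]}}

```text
clock: 12.82
tcp_pos: [0.6398, -0.0147, 0.2553]
orientation: [-0.163, -3.136, -0.001]
wrist_force: [-0.9, -0.4, -4.1]
gripper_width: 0.189
grasp_force: 30.0
```

```bash
for a in "0.035 0.172 -6 9" "0.035 0.172 -6 18" "0.035 0.170 -6 27" "0.035 0.166 -6 36" "0.034 .163 -6 45" "0.032 .160 -6 54" "0.03 .158 -6 60" "0.03 .158 -6 63"; do python3 pour.py $a | head -2|grep row; done; python3 pour.py 0.035 .172 -6 0
```

```text
row [0.0186, -0.0019, -0.0178] [0.0001, -0.0505, 0.0003] dist 0.019 deg 9.1
row [0.0402, -0.0019, -0.0341] [0.0001, -0.1005, 0.0003] dist 0.04 deg 18.1
row [0.0641, -0.0019, -0.0442] [0.0002, -0.1505, 0.0003] dist 0.058 deg 27.1
row [0.0896, -0.0018, -0.0477] [0.0002, -0.2005, 0.0003] dist 0.076 deg 36.1
row [0.1176, -0.0018, -0.0484] [0.0002, -0.2505, 0.0003] dist 0.095 deg 45.1
row [0.1473, -0.0018, -0.0449] [0.0003, -0.3005, 0.0003] dist 0.116 deg 54.1
row [0.1679, -0.0017, -0.0402] [0.0003, -0.3339, 0.0003] dist 0.129 deg 60.1
row [0.1768, -0.0017, -0.0385] [0.0003, -0.3505, 0.0003] dist 0.136 deg 63.1
row [-0.0002, -0.0019, 0.0017] [0.0001, -0.0005, 0.0004] dist 0.002 deg 0.1
t 12.82 tcp [ 0.6398 -0.0147  0.2553] F [-0.9 -0.4 -4.1] w 0.189 gf 29.999334812164307 q [-0.11  0.08  1.63  0.    1.43 -1.57]
target 0.6398 -0.0161 0.254Exception ignored on flushing sys.stdout:
BrokenPipeError: [Errno 32] Broken pipe
Exception ignored on flushing sys.stdout:
BrokenPipeError: [Errno 32] Broken pipe
Exception ignored on flushing sys.stdout:
BrokenPipeError: [Errno 32] Broken pipe
Exception ignored on flushing sys.stdout:
BrokenPipeError: [Errno 32] Broken pipe
Exception ignored on flushing sys.stdout:
BrokenPipeError: [Errno 32] Broken pipe
Exception ignored on flushing sys.stdout:
BrokenPipeError: [Errno 32] Broken pipe
Exception ignored on flushing sys.stdout:
BrokenPipeError: [Errno 32] Broken pipe
Exception ignored on flushing sys.stdout:
BrokenPipeError: [Errno 32] Broken pipe
```

{"method": "step_arm", "body": {"commands": [[0.0186, -0.0019, -0.0178, 0, -0.05, 0, 0.05], [0.0402, -0.0019, -0.0341, 0, -0.1, 0, 0.05], [0.0641, -0.0019, -0.0442, 0, -0.15, 0, 0.05], [0.077, -0.0018, -0.046, 0, -0.175, 0, 0.05], [0.0896, -0.0018, -0.0477, 0, -0.2, 0, 0.05], [0.1036, -0.0018, -0.048, 0, -0.225, 0, 0.05], [0.1176, -0.0018, -0.0484, 0, -0.25, 0, 0.05], [0.132, -0.0018, -0.0466, 0, -0.275, 0, 0.05]]}}

```text
clock: 13.82
tcp_pos: [0.5398, -0.0062, 0.2902]
orientation: [0.119, 2.274, -0.055]
wrist_force: [0.2, -0.1, -3.3]
gripper_width: 0.185
grasp_force: 30.0
```

```bash
python3 pour.py .032 .158 -6 54;python3 pour.py .03 .157 -6 63
```

```text
row [0.0119, 0.0007, -0.0076] [0.0001, -0.0247, -0.0] dist 0.011 deg 4.4
t 13.82 tcp [ 0.5398 -0.0062  0.2902] F [ 0.2 -0.1 -3.3] w 0.185 gf 29.99955117702484 q [-0.12 -0.71  2.35  0.01  0.63 -1.59]
target 0.5298 -0.0046 0.2871
row [0.0348, 0.0007, -0.0268] [0.0001, -0.0747, -0.0] dist 0.033 deg 13.4
t 13.82 tcp [ 0.5398 -0.0062  0.2902] F [ 0.2 -0.1 -3.3] w 0.185 gf 29.99955117702484 q [-0.12 -0.71  2.35  0.01  0.63 -1.59]
target 0.5078 -0.0022 0.2833
```

{"method": "step_arm", "body": {"commands": [[0.012, 0.0007, -0.0076, 0, -0.0247, 0, 0.05], [0.02, 0.0007, -0.015, 0, -0.042, 0, 0.05], [0.027, 0.0007, -0.02, 0, -0.058, 0, 0.05], [0.027, 0.0007, -0.02, 0, -0.058, 0, 0.05], [0.027, 0.0007, -0.02, 0, -0.058, 0, 0.05], [0.027, 0.0007, -0.02, 0, -0.058, 0, 0.05]]}}

```text
clock: 14.58
tcp_pos: [0.5175, -0.0036, 0.2861]
orientation: [0.11, 2.093, -0.063]
wrist_force: [0.7, -0.3, -3.3]
gripper_width: 0.185
grasp_force: 30.0
```

```bash
python3 pour.py .035 .175 -6 0;python3 - <<'E'
from h import *
a=[]
for n in("side","scene","wrist"):
    im,d=arm.get_image(n);a.append(im[:,:,::-1])
cv2.imwrite("pics/p1.png",np.vstack([np.hstack([a[0][80:310,180:480],a[1][80:310,230:530]]),cv2.resize(a[2],(600,375))[:340]]))
E
```

```text
row [-0.0485, 0.0005, 0.1613] [-0.0, 0.3331, -0.0001] dist 0.126 deg 60.0
t 14.57 tcp [ 0.5175 -0.0036  0.2861] F [ 0.7 -0.3 -3.3] w 0.185 gf 29.999805986881256 q [-0.12 -0.88  2.51  0.02  0.46 -1.6 ]
target 0.6398 -0.0161 0.257
```

View pics/p1.png

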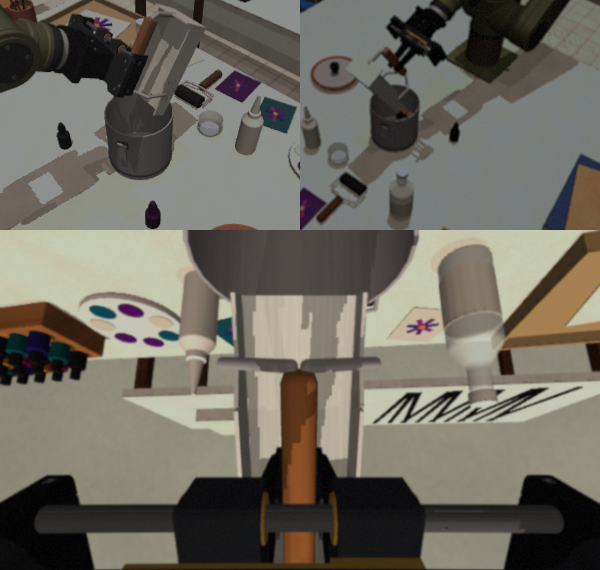

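In these views the scoop looks empty: its floor is bare in the wrist view at (300,350), and the blocks are in the tin. I'm computing the path back to level.

```bash
for a in "0.03 .165 -6 58" "0.032 .175 -6 50" "0.034 .18 -6 40" "0.035 .18 -6 30" "0.035 .18 -6 20" "0.035 .18 -6 10" "0.035 .18 -6 0"; do python3 pour.py $a | grep row; done
```

```text
row [-0.0099, 0.0005, -0.0035] [-0.0001, 0.0107, -0.0001] dist 0.008 deg 1.9
row [-0.036, 0.0005, 0.0122] [-0.0001, 0.0551, -0.0001] dist 0.029 deg 9.9
row [-0.0556, 0.0005, 0.0385] [-0.0001, 0.1107, -0.0001] dist 0.051 deg 19.9
row [-0.0637, 0.0005, 0.0688] [-0.0001, 0.1662, -0.0001] dist 0.07 deg 29.9
row [-0.066, 0.0006, 0.0987] [-0.0001, 0.2218, -0.0001] dist 0.089 deg 39.9
row [-0.0631, 0.0006, 0.1286] [-0.0001, 0.2773, -0.0001] dist 0.107 deg 49.9
row [-0.0551, 0.0006, 0.1576] [-0.0001, 0.3329, -0.0001] dist 0.125 deg 59.9
```

{"method": "step_arm", "body": {"commands": [[-0.01, 0.0005, -0.0035, 0, 0.0107, 0, 0.05], [-0.036, 0.0005, 0.0122, 0, 0.055, 0, 0.05], [-0.0556, 0.0005, 0.0385, 0, 0.1107, 0, 0.05], [-0.0637, 0.0005, 0.0688, 0, 0.1662, 0, 0.05], [-0.066, 0.0005, 0.0987, 0, 0.2218, 0, 0.05], [-0.0631, 0.0005, 0.1286, 0, 0.2773, 0, 0.05], [-0.0551, 0.0005, 0.1576, 0, 0.333, 0, 0.05], [-0.0551, 0.0005, 0.1576, 0, 0.333, 0, 0.05]]}}

```text
clock: 15.72
tcp_pos: [0.6419, -0.0167, 0.2544]
orientation: [-0.165, -3.128, -0.001]
wrist_force: [-1.2, 0.4, -2.6]
gripper_width: 0.189
grasp_force: 30.0
```

```bash
python3 go.py 0.49 -0.01 0.262 -6 0;python3 - <<'E'
from h import *
o=arm.get_obs()
a=[];
for n in("side","scene","wrist"):
    im,d=arm.get_image(n);a.append(im[:,:,::-1])
    c=cam(n,o);X=cloud(c,d);hsv=cv2.cvtColor(im,cv2.COLOR_RGB2HSV)
    m=(np.hypot(X[...,0]-.5055,X[...,1]+.002)<.068)&(hsv[...,1]>80)&(X[...,2]<.2)
    print(n,m.sum(),X[m].max(0) if m.any() else "")
cv2.imwrite("pics/p2.png",np.vstack([np.hstack([a[0][80:310,180:480],a[1][80:310,230:530]]),cv2.resize(a[2],(600,375))[:340]]))
E
```

```text
row [0.2024, -0.0124, -0.0082] [-0.0, -0.003, -0.0003] dist 0.152 deg 0.5
t 15.72 tcp [ 0.6419 -0.0167  0.2544] F [-1.2  0.4 -2.6] w 0.189 gf 29.999619126319885 q [-0.11  0.09  1.62 -0.    1.44 -1.57]
side 0 
scene 115 [0.46937563 0.02490195 0.07064155]
wrist 1864 [0.52451825 0.02865958 0.06068021]
```

View pics/p2.png

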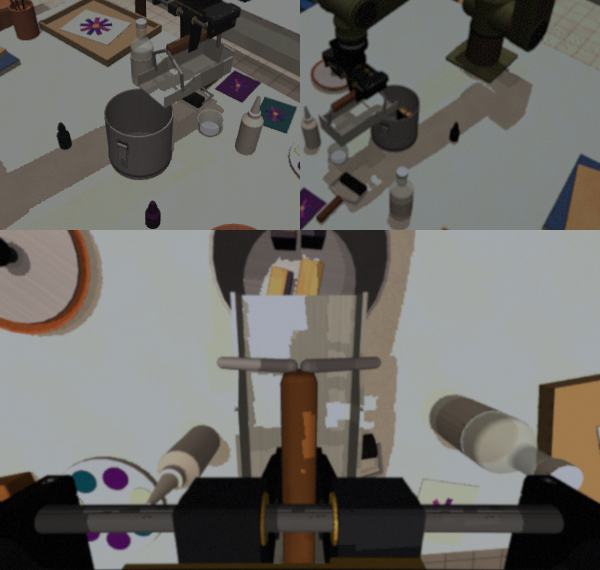

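The scoop is empty and level. The blocks lie in the tin, with a top z of about 0.07, well below the rim. I'm returning by the same route.

{"method": "step_arm", "body": {"commands": [[0.04, -0.002, -0.008, 0, -0.002, 0, 0.05], [0.1, -0.006, -0.0082, 0, -0.003, 0, 0.05], [0.16, -0.01, -0.0082, 0, -0.003, 0, 0.05], [0.19, -0.012, -0.0082, 0, -0.003, 0, 0.05], [0.2024, -0.0124, -0.0082, 0, -0.003, 0, 0.05], [0.2024, -0.0124, -0.0082, 0, -0.003, 0, 0.05]]}}

```text
clock: 16.62
tcp_pos: [0.4875, -0.0094, 0.2697]
orientation: [0.164, 3.123, -0.001]
wrist_force: [0.2, 1.0, -2.2]
gripper_width: 0.188
grasp_force: 30.0
```

```bash
python3 go.py 0.4785 0.2715 0.262 19.6 0
```

```text
row [0.0513, 0.3712, 0.0095] [-0.001, 0.0044, -0.1423] dist 0.281 deg 25.6
t 16.62 tcp [ 0.4875 -0.0094  0.2697] F [ 0.2  1.  -2.2] w 0.188 gf 29.99945104122162 q [-0.13 -0.28  1.94  0.    1.47 -1.6 ]
```

{"method": "step_arm", "body": {"commands": [[0.006, 0.04, 0.001, 0, 0.001, -0.015, 0.05], [0.014, 0.1, 0.003, 0, 0.002, -0.04, 0.05], [0.023, 0.165, 0.005, 0, 0.003, -0.065, 0.05], [0.032, 0.235, 0.007, 0, 0.004, -0.09, 0.05], [0.041, 0.3, 0.008, 0, 0.004, -0.115, 0.05], [0.049, 0.35, 0.009, 0, 0.004, -0.135, 0.05], [0.0513, 0.3712, 0.0095, 0, 0.004, -0.1423, 0.05], [0.0513, 0.3712, 0.0095, 0, 0.004, -0.1423, 0.05]]}}

```text
clock: 17.62
tcp_pos: [0.4789, 0.2719, 0.2603]
orientation: [0.535, -3.092, 0.004]
wrist_force: [0.4, -0.1, -2.8]
gripper_width: 0.189
grasp_force: 30.0
```

{"method": "step_arm", "body": {"commands": [[0, 0, 0, 0, 0, 0, 0.05], [0, 0, 0, 0, 0, 0, 0.05]]}}

```text
clock: 17.88
tcp_pos: [0.479, 0.2704, 0.2606]
orientation: [0.531, -3.093, 0.003]
wrist_force: [-0.6, -0.1, -2.0]
gripper_width: 0.188
grasp_force: 30.0
```

```bash
python3 go.py 0.4785 0.2715 0.082 19.6 0;python3 - <<'E'
from h import *
o=arm.get_obs()
for n in("side","scene"):
    im,d=arm.get_image(n);c=cam(n,o);X=cloud(c,d);q=X.reshape(-1,3)-o["tcp_pos"];k=np.radians(19.6)
    u=q[:,0]*np.cos(k)+q[:,1]*np.sin(k);v=-q[:,0]*np.sin(k)+q[:,1]*np.cos(k)
    m=(abs(u)<.12)&(abs(v)<.06)&(q[:,2]<-.03)&(q[:,2]>-.15);
    for lo in np.arange(-.11,.11,.03):
        s=m&(u>lo)&(u<lo+.03)
        if s.sum()>5: print(n,lo.round(2),np.percentile(q[s,2],[1,10]).round(4),s.sum())
E
```

```text
row [-0.0007, 0.002, 0.2381] [-0.0005, -0.0011, -0.0006] dist 0.179 deg 0.2
t 17.88 tcp [0.479  0.2704 0.2606] F [-0.6 -0.1 -2. ] w 0.188 gf 29.999636113643646 q [ 0.42 -0.12  1.82 -0.    1.45 -1.49]
side -0.11 [-0.0805 -0.0784] 434
side -0.08 [-0.0808 -0.0786] 453
side -0.05 [-0.08   -0.0788] 449
side -0.02 [-0.081  -0.0791] 371
side 0.01 [-0.0808 -0.0796] 352
side 0.04 [-0.0811 -0.0799] 332
side 0.07 [-0.0817 -0.0795] 637
scene -0.11 [-0.0816 -0.08  ] 106
scene -0.08 [-0.0815 -0.0799] 208
scene -0.05 [-0.0816 -0.0805] 222
scene -0.02 [-0.0821 -0.0803] 255
scene 0.01 [-0.0824 -0.0809] 290
scene 0.04 [-0.0824 -0.081 ] 124
scene 0.07 [-0.084  -0.0777] 491
```

The scoop hangs level, with its underside 82 mm below the TCP. I'm lowering it and releasing.

{"method": "step_arm", "body": {"commands": [[0, 0.002, 0.05, 0, 0, 0, 0.05], [0, 0.002, 0.12, 0, 0, 0, 0.05], [0, 0.002, 0.18, 0, 0, 0, 0.05], [0, 0.002, 0.22, 0, 0, 0, 0.05], [0, 0.002, 0.232, 0, 0, 0, 0.05], [0, 0.002, 0.237, 0, 0, 0, 0.05], [0, 0.002, 0.239, 0, 0, 0, 0.05], [0, 0.002, 0.239, 0, 0, 0, 0.05]]}}

```text
clock: 18.98
tcp_pos: [0.4787, 0.2729, 0.0828]
orientation: [0.534, -3.095, 0.002]
wrist_force: [-0.8, -0.3, -1.3]
gripper_width: 0.187
grasp_force: 30.0
```

{"method": "step_arm", "body": {"commands": [[0, 0, 0, 0, 0, 0, 0.8], [0, 0, 0, 0, 0, 0, 0.8], [0, 0, 0, 0, 0, 0, 0.8], [0, 0, 0, 0, 0, 0, 0.8], [0, 0, 0, 0, 0, 0, 0.8]]}}

```text
clock: 19.6
tcp_pos: [0.4776, 0.2724, 0.0812]
orientation: [0.534, -3.092, 0.003]
wrist_force: [-0.4, 0.0, 0.6]
gripper_width: 0.658
grasp_force: 0.0
```

```bash
python3 go.py 0.4785 0.2715 0.27 19.6 0; python3 go.py 0.443 -0.3425 0.27 -23.5 0
```

```text
row [0.0002, -0.0019, -0.2518] [-0.0004, -0.0012, -0.0] dist 0.189 deg 0.2
t 19.6 tcp [0.4776 0.2724 0.0812] F [-0.4  0.   0.6] w 0.658 gf 0.0 q [ 0.42  0.03  1.99 -0.    1.13 -1.49]
row [0.3193, -0.7573, -0.2496] [-0.0008, -0.001, 0.2394] dist 0.644 deg 43.1
t 19.6 tcp [0.4776 0.2724 0.0812] F [-0.4  0.   0.6] w 0.658 gf 0.0 q [ 0.42  0.03  1.99 -0.    1.13 -1.49]
```

{"method": "step_arm", "body": {"commands": [[0, 0, -0.04, 0, 0, 0, 0.8], [0, 0, -0.1, 0, 0, 0, 0.9], [0, 0, -0.18, 0, 0, 0, 1], [0.02, -0.047, -0.25, 0, 0, 0.015, 1], [0.052, -0.123, -0.25, 0, 0, 0.045, 1], [0.084, -0.2, -0.25, 0, 0, 0.08, 1], [0.117, -0.277, -0.25, 0, 0, 0.115, 1], [0.148, -0.352, -0.25, 0, 0, 0.15, 1]]}}

```text
clock: 20.6
tcp_pos: [0.4616, -0.0149, 0.2696]
orientation: [-0.208, -3.133, 0.004]
wrist_force: [0.6, 0.3, -0.4]
gripper_width: 0.999
grasp_force: 0.0
```

```bash
python3 go.py 0.443 -0.3425 0.20 -23.5 0;python3 - <<'E'
from h import *
for n in("scene","side"):
    im,d=arm.get_image(n);cv2.imwrite(f"pics/{n}4.png",im[:,:,::-1]);X=cloud(cam(n),d);hsv=cv2.cvtColor(im,cv2.COLOR_RGB2HSV)
    m=(np.hypot(X[...,0]-.48,X[...,1]-.27)<.12)&(X[...,2]>.095)&(X[...,2]<.125)&(hsv[...,1]>70);P=X[m]
    if len(P): print(n,"handle",np.percentile(P[:,2],[50,95]),cv2.minAreaRect(P[:,:2].astype(np.float32)),len(P))
    K=X[(np.hypot(X[...,0]-.443,X[...,1]+.342)<.06)&(X[...,2]>.036)&(X[...,2]<.065)]
    if len(K): print(" knob",(K.min(0)+K.max(0))/2,K[:,2].max())
    K=X[(np.hypot(X[...,0]-.505,X[...,1]+.002)<.1)&(X[...,2]>.143)&(X[...,2]<.156)]
    if len(K): print(" rim",cv2.minEnclosingCircle(K[:,:2].astype(np.float32)),np.percentile(K[:,2],[50,98]))
E
```

```text
row [-0.0332, -0.436, 0.0941] [-0.001, -0.0004, 0.0884] dist 0.335 deg 15.9
t 20.6 tcp [ 0.4616 -0.0149  0.2696] F [ 0.6  0.3 -0.4] w 0.999 gf 0.0 q [-0.15 -0.34  1.98 -0.    1.5  -1.58]
scene handle [0.11144565 0.11424334] ((0.4882466793060303, 0.2791505455970764), (0.14034202694892883, 0.016186503693461418), 20.084800720214844) 227
 knob [ 0.4437041  -0.33977441  0.04795334] 0.059239753035312814
 rim ((0.5047368407249451, 0.0007540335645899177), 0.07676035910844803) [0.14806061 0.15370488]
side handle [0.10989929 0.11324643] ((0.48576897382736206, 0.27210867404937744), (0.13861846923828125, 0.01666443794965744), 19.817855834960938) 370
 knob [ 0.44171973 -0.34461162  0.04772783] 0.05890384371874291
 rim ((0.5054399371147156, -0.002576327882707119), 0.07569479942321777) [0.14844007 0.15165022]
```

The scoop stands within about 2 mm of its old place, and the tin is unmoved. On to the cap.

{"method": "step_arm", "body": {"commands": [[-0.0055, -0.073, 0.01, 0, 0, 0.015, 1], [-0.011, -0.146, 0.02, 0, 0, 0.03, 1], [-0.017, -0.22, 0.035, 0, 0, 0.05, 1], [-0.022, -0.295, 0.055, 0, 0, 0.07, 1], [-0.028, -0.37, 0.075, 0, 0, 0.088, 1], [-0.032, -0.42, 0.09, -0.001, 0, 0.088, 1], [-0.0332, -0.436, 0.0941, -0.001, 0, 0.0884, 1], [-0.0332, -0.436, 0.0941, -0.001, 0, 0.0884, 1]]}}

```text
clock: 21.7
tcp_pos: [0.4447, -0.3402, 0.1995]
orientation: [-0.634, -3.074, -0.002]
wrist_force: [-0.1, 0.4, 0.2]
gripper_width: 1.001
grasp_force: 0.0
```

```bash
python3 - <<'E'
from h import *
o=arm.get_obs();im,d=arm.get_image("wrist");X=cloud(cam("wrist",o),d)
r=np.hypot(X[...,0]-.443,X[...,1]+.3425)
P=X[(r<.05)&(X[...,2]>.04)&(X[...,2]<.065)];print("knob",cv2.minEnclosingCircle(P[:,:2].astype(np.float32)),P[:,2].max())
P=X[(r<.078)&(X[...,2]>.01)&(X[...,2]<.022)];print("flange z",np.median(P[:,2]))
E
python3 go.py 0.443 -0.3425 0.0285 -23.5 0
```

```text
knob ((0.44194090366363525, -0.34289953112602234), 0.01689373515546322) 0.0569425895031197
flange z 0.016845560849192642
row [0.0004, -0.0044, 0.2286] [0.0001, -0.0007, 0.0013] dist 0.171 deg 0.3
t 21.75 tcp [ 0.4449 -0.3398  0.1999] F [0.1 0.6 0.1] w 1.001 gf 0.0 q [-0.75 -0.06  1.87 -0.    1.34 -1.91]
```

{"method": "step_arm", "body": {"commands": [[0.0019, -0.0055, 0.07, 0, 0, 0.001, 0.9], [0.0019, -0.0055, 0.14, 0, 0, 0.001, 0.8], [0.0019, -0.0055, 0.19, 0, 0, 0.001, 0.7], [0.0019, -0.0055, 0.22, 0, 0, 0.001, 0.65], [0.0019, -0.0055, 0.228, 0, 0, 0.001, 0.6], [0.0019, -0.0055, 0.228, 0, 0, 0.001, 0.5], [0.0019, -0.0055, 0.228, 0, 0, 0.001, 0.1], [0.0019, -0.0055, 0.228, 0, 0, 0.001, 0.1]]}}

```text
clock: 22.75
tcp_pos: [0.4422, -0.3441, 0.0303]
orientation: [0.64, 3.075, -0.0]
wrist_force: [-0.1, 1.7, 3.5]
gripper_width: 0.354
grasp_force: 30.1
```

{"method": "step_arm", "body": {"commands": [[0, 0, 0, 0, 0, 0, 0.1], [0, 0, 0, 0, 0, 0, 0.1], [0, 0, 0, 0, 0, 0, 0.1], [0, 0, 0, 0, 0, 0, 0.1]]}}

```text
clock: 23.25
tcp_pos: [0.4422, -0.3441, 0.0303]
orientation: [-0.64, -3.076, -0.0]
wrist_force: [0.3, 3.4, 6.9]
gripper_width: 0.354
grasp_force: 30.0
```

```bash
python3 go.py 0.4425 -0.341 0.25 -23.5 0;python3 go.py 0.5055 -0.002 0.25 -23.5 0
```

```text
row [0.0013, 0.004, -0.2929] [0.0, -0.0, -0.0001] dist 0.22 deg 0.0
t 23.25 tcp [ 0.4422 -0.3441  0.0303] F [0.3 3.4 6.9] w 0.354 gf 30.001116693019867 q [-0.76  0.12  1.99  0.    1.03 -1.92]
row [0.1046, 0.4519, -0.2928] [0.0, -0.0, -0.0001] dist 0.411 deg 0.0
t 23.25 tcp [ 0.4422 -0.3441  0.0303] F [0.3 3.4 6.9] w 0.354 gf 30.001116693019867 q [-0.76  0.12  1.99  0.    1.03 -1.92]
```

{"method": "step_arm", "body": {"commands": [[0, 0, -0.04, 0, 0, 0, 0.1], [0, 0, -0.1, 0, 0, 0, 0.1], [0, 0, -0.18, 0, 0, 0, 0.1], [0.006, 0.025, -0.25, 0, 0, 0, 0.1], [0.02, 0.088, -0.293, 0, 0, 0, 0.1], [0.037, 0.16, -0.293, 0, 0, 0, 0.1], [0.054, 0.235, -0.293, 0, 0, 0, 0.1], [0.072, 0.31, -0.293, 0, 0, 0, 0.1]]}}

```text
clock: 24.25
tcp_pos: [0.4844, -0.1078, 0.248]
orientation: [-0.64, -3.073, 0.001]
wrist_force: [0.2, 0.8, -2.5]
gripper_width: 0.348
grasp_force: 30.0
```

```bash
python3 go.py 0.5055 -0.002 0.25 -23.5 0
```

```text
row [0.0305, 0.1405, -0.0027] [-0.0003, -0.0008, -0.0002] dist 0.108 deg 0.2
t 24.25 tcp [ 0.4844 -0.1078  0.248 ] F [ 0.2  0.8 -2.5] w 0.348 gf 29.99781757593155 q [-0.33 -0.24  1.94 -0.    1.44 -1.49]
```

{"method": "step_arm", "body": {"commands": [[0.014, 0.065, -0.001, 0, 0, 0, 0.1], [0.025, 0.115, -0.001, 0, 0, 0, 0.1], [0.0305, 0.14, -0.001, 0, 0, 0, 0.1], [0.0305, 0.14, -0.001, 0, 0, 0, 0.1], [0.0305, 0.14, -0.001, 0, 0, 0, 0.1], [0.0305, 0.14, -0.001, 0, 0, 0, 0.1]]}}

```text
clock: 25.0
tcp_pos: [0.5055, -0.0047, 0.2491]
orientation: [-0.641, -3.073, 0.0]
wrist_force: [0.0, -0.4, -2.5]
gripper_width: 0.354
grasp_force: 30.0
```

```bash
python3 - <<'E'
from h import *
o=arm.get_obs()
for n in("scene","side","wrist"):
    im,d=arm.get_image(n);X=cloud(cam(n,o),d);r=np.hypot(X[...,0]-.505,X[...,1]+.002);z=X[...,2]
    F=X[(r<.09)&(z>.228)&(z<.246)]
    if len(F)>20: print(n,"flange z",np.median(F[:,2]),cv2.minEnclosingCircle(F[:,:2].astype(np.float32)),"slope",np.linalg.lstsq(np.c_[F[:,:2]-F[:,:2].mean(0),np.ones(len(F))],F[:,2],rcond=None)[0].round(3))
E
python3 go.py 0.5055 -0.002 0.165 -23.5 0
```

```text
scene flange z 0.23686609006158743 ((0.5046982765197754, -0.0035919183865189552), 0.07868198305368423) slope [0.    0.006 0.237]
side flange z 0.23682092562764298 ((0.5039598941802979, -0.005715525709092617), 0.07942833006381989) slope [-0.001  0.002  0.237]
wrist flange z 0.23568836938949217 ((0.5055498480796814, -0.0051719131879508495), 0.07828744500875473) slope [-0.004 -0.001  0.236]
row [0.0012, 0.003, 0.1124] [-0.0001, -0.0007, -0.0004] dist 0.084 deg 0.1
t 25.15 tcp [ 0.5056 -0.0045  0.2493] F [-0.4 -0.1 -3.1] w 0.351 gf 29.999670088291168 q [-0.12 -0.22  1.92  0.    1.44 -1.27]
```

The cap is level and centred on the gripper. I'm shifting +2.5 mm in y and seating it.

{"method": "step_arm", "body": {"commands": [[0.0012, 0.003, 0.04, 0, 0, 0, 0.1], [0.0012, 0.003, 0.07, 0, 0, 0, 0.1], [0.0012, 0.003, 0.09, 0, 0, 0, 0.1], [0.0012, 0.003, 0.1, 0, 0, 0, 0.1], [0.0012, 0.003, 0.107, 0, 0, 0, 0.1], [0.0012, 0.003, 0.111, 0, 0, 0, 0.1], [0.0012, 0.003, 0.112, 0, 0, 0, 0.1], [0.0012, 0.003, 0.112, 0, 0, 0, 0.1]]}}

```text
clock: 26.15
tcp_pos: [0.506, -0.0014, 0.1663]
orientation: [-0.639, -3.075, -0.0]
wrist_force: [-1.5, -0.6, 1.7]
gripper_width: 0.354
grasp_force: 30.0
```

```bash
python3 - <<'E'
from h import *
o=arm.get_obs()
for n in("scene","side","wrist"):
    im,d=arm.get_image(n);X=cloud(cam(n,o),d);r=np.hypot(X[...,0]-.505,X[...,1]+.002);z=X[...,2]
    F=X[(r<.09)&(z>.148)&(z<.162)]
    if len(F)>20: print(n,"flange z",np.median(F[:,2]),cv2.minEnclosingCircle(F[:,:2].astype(np.float32)))
E
python3 go.py 0.5055 -0.002 0.165 -23.5 0
```

```text
scene flange z 0.1544381151873513 ((0.5059341192245483, -0.0012095938436686993), 0.07935153692960739)
side flange z 0.1539648597664005 ((0.5049787163734436, -0.002322533167898655), 0.07865771651268005)
wrist flange z 0.15288400523629114 ((0.5060839653015137, -0.0018512470414862037), 0.07829590886831284)
row [0.0003, -0.001, 0.0018] [-0.0, -0.0003, 0.0] dist 0.002 deg 0.0
t 26.3 tcp [ 0.506  -0.0014  0.1663] F [-1.5 -0.4  3.4] w 0.351 gf 30.000523924827576 q [-0.11 -0.16  2.02  0.    1.29 -1.27]
```

The cap is seated at the same height and place as at the start, with a light contact force. I'm releasing and retreating.

{"method": "step_arm", "body": {"commands": [[0, 0, 0, 0, 0, 0, 0.8], [0, 0, 0, 0, 0, 0, 0.8], [0, 0, 0, 0, 0, 0, 0.8], [0, 0, 0, 0, 0, 0, 0.8], [0, 0, 0, 0, 0, 0, 0.8], [0, 0, 0, 0, 0, 0, 0.8]]}}

```text
clock: 27.05
tcp_pos: [0.5056, -0.0013, 0.1652]
orientation: [-0.639, -3.074, -0.0]
wrist_force: [0.0, 0.7, 0.2]
gripper_width: 0.798
grasp_force: 0.0
```

{"method": "step_arm", "body": {"commands": [[0, 0, -0.03, 0, 0, 0, 0.8], [0, 0, -0.08, 0, 0, 0, 0.8], [0, 0, -0.14, 0, 0, 0, 0.8], [0, 0, -0.2, 0, 0, 0, 0.8], [0, 0, -0.25, 0, 0, 0, 0.8], [0, 0, -0.25, 0, 0, 0, 0.8], [0, 0, -0.25, 0, 0, 0, 0.8]]}}

```text
clock: 27.92
tcp_pos: [0.5056, -0.0014, 0.3516]
orientation: [-0.639, -3.072, 0.0]
wrist_force: [0.2, -0.9, -0.6]
gripper_width: 0.796
grasp_force: 0.0
```

Run:
```python
from h import *
o=arm.get_obs()
a=[]
for n in("scene","side","wrist"):
    im,d=arm.get_image(n);a.append(im[:,:,::-1]);X=cloud(cam(n,o),d);r=np.hypot(X[...,0]-.505,X[...,1]+.002);z=X[...,2]
    F=X[(r<.09)&(z>.148)&(z<.162)]
    if len(F)>20: print(n,"flange z",np.median(F[:,2]),cv2.minEnclosingCircle(F[:,:2].astype(np.float32)),"slope",np.linalg.lstsq(np.c_[F[:,:2]-F[:,:2].mean(0),np.ones(len(F))],F[:,2],rcond=None)[0].round(3))
cv2.imwrite("pics/end.png",np.vstack([np.hstack([a[0][90:330,190:490],a[1][90:330,180:480]]),cv2.resize(a[2],(560,350))[:,:].copy() if 0 else cv2.copyMakeBorder(cv2.resize(a[2],(560,350)),0,0,20,20,cv2.BORDER_CONSTANT)]))
```

```text
scene flange z 0.15438897287254455 ((0.5049729943275452, -0.0027091538067907095), 0.0805785208940506) slope [0.001 0.    0.154]
side flange z 0.1539857401025097 ((0.5052072405815125, -0.0017327892128378153), 0.0796840563416481) slope [0.001 0.001 0.154]
wrist flange z 0.15390518778400988 ((0.5062854290008545, -0.0018980856984853745), 0.07798676192760468) slope [ 0.001 -0.001  0.154]
```

View pics/end.png

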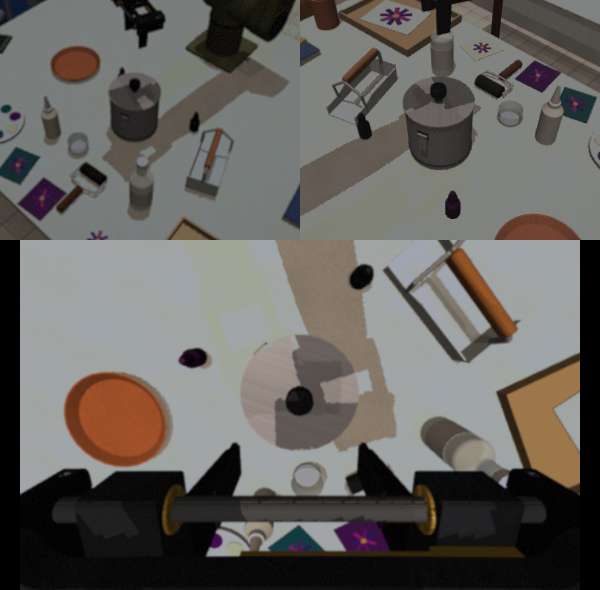

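The cap lies flat on the tin (wrist view, knob at (300,401), slope about 0.001). The scoop stands empty in its place, the saucer is empty, and every bystander is still standing. I'm handing in.

```bash
python3 -c "
from station import arm
print(arm.job_done())"
```

```text
the job is handed in; nothing more can be done
None
```

The job is handed in at about 28 s: the applicators are in the tin (only some visible in it, but the scoop is empty and nothing spilled), the empty scoop stands within about 2 mm of its old place, the cap sits flat on the rim, and the bystanders look undisturbed.

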